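# Snap the tip-waste cup onto the stand's loop

### The arm

A 6-joint arm with a two-finger parallel gripper is mounted at the origin on the work surface. World frame = base frame: x ahead of the robot, y to its left, z up, the work surface at z = 0. Lengths are in m, angles in rad, forces in N, time in s.
With the tool pointing down it reaches from about 0.275 to 0.825 m from the base axis. Payload 5.2 kg.
Tool frame: the origin (TCP) lies at the very end of the fingers, on their centre line; the grasp point (between the pads) lies manip.pinch_z behind it (manip.pinch_z is the distance from the TCP to the grasp point, in m); z points along the fingers, y is the line along which they close (so a half turn about z gives the same grasp; the last joint's range is limited). The gripper opens to 93 mm and grips with 3 to 60 N. Pads are 15 mm wide; open, the fingers measure 128 mm over their backs; the gripper's body (75 mm by 188 mm) begins 65 mm behind the grasp point.
Start: joints at [-1.503, 0.259, 1.535, -0, 1.348, -0.203], TCP at [0.147, -0.53, 0.219] pointing down, gripper open.
Joint ranges: [-3.14, 3.14], [-0.91, 2.08], [0.19, 2.58], [-1.22, 4.36], [0.22, 2.71], [-3.12, 3.12]. Speed limits (rad/s): [2.57, 2.57, 3.14, 3.14, 3.14, 3.14].

### API

Orientations are given as a 3x3 rotation matrix whose columns are the frame's x, y, z axes.
In Python, from plant import manip gives the robot as it stands. The module is installed in compiled form; this text tells all that it offers. Calls block until the motion is done:
- manip.move_pose(position, orientation): joint-space move of the TCP to a pose.
- manip.move_straight(position, velocity=0.15, rot=None): straight line of the TCP; rot=None keeps the orientation; velocity is the mean speed in m/s.
- manip.set_joints(angles): joint-space move.
- manip.open() and manip.close(): open the fingers fully, or close them until they stop; the grip force is fixed at half the most.
- manip.wait(seconds).
- manip.ik(position, orientation): joint angles nearest the present ones, or None.
- manip.get_obs(): the state.
- manip.get_image(name): name is "scene" or "top" or "wrist"; returns a dict with "image" (480x640x3 uint8, blue, green, red), "mtx" (3x3 intrinsics, pixels), "extrinsics" (4x4, takes a point from camera to world coordinates); the wrist camera has in their place "T_tool_cam" (4x4, takes a point from camera to tool coordinates, whose origin is the TCP and whose axes are the flange's). Camera axes: x right, y down, z forward; pixel columns grow to the right and rows downward; lengths in m; the calibration is good to about 2 mm. A picture is of the moment at which its call begins: read the wrist's pose just before it. There is no depth.
A pose or a line that the arm cannot do raises manip.IKError and nothing moves.
- manip.job_done(): hands the job in; it is judged then, once.
The state is a dict: "clock": time; "joints": joint angles; "qvel": joint speeds; "effort": joint torques, N m; "eef_pos": TCP position; "tool_rot": TCP orientation; "force": force on the tool from outside, world axes, zero at the start; "wrist_torque": the same for the moment, N m; "grip_width": finger opening in m; "grasp_force": force on a finger pad.
Only numpy, scipy, OpenCV 4.12 (cv2) and the standard library are available. Lean on these libraries where they do the work, as an engineer would, in place of code of your own. Each camera call takes 0.05 s, during which the arm holds its last target. There are 200 camera calls.

### The job

Hang the white tip-waste cup on the lab stand by its snap hook: bring the front bar of the stand's steel loop under the hook's red gate, with the hook's nose going down inside the loop, and press down gently until the gate yields, the bar is inside and the gate springs shut. Then pull up against the shut gate with about 10 newtons to prove that it holds, and let the cup hang there still, upright and clear of the bench. Never load the loop with more than 25 newtons, keep the cup upright throughout and leave the other things on the bench where they are.

Things in the scene. Friction and masses are not known exactly. Their poses are not given: they have to be found in the camera images.
- cup: White waste cup, orange band; rigidly above it a steel snap hook and an orange grip tab; 0.17 to 0.29 kg, 200 mm tall in all, starts upright on the bench. Origin: centre of its underside, z up, x from the hook's spine to its nose (hook in the xz plane, 12 mm wide in y). Cup 64 mm across, rim at height 55 mm; steel bail 65 mm wide in y and bridge up to 78 mm.
- grip (a point): Centre of the orange grip tab, 182 mm above the cup's origin: 12 mm thick along the cup's x, 24 mm wide along y, from height 164 (top of the hook) to 200 mm. Axes as the cup's.
- mouth (a point): Point in the free gap below the gate, 100 mm above the cup's origin, x 3 mm. The gap is open towards +x; its height is 80 to 120 mm. Above it at +x hangs the hook's nose (tip at 120 mm, x 12.5 to 19.5 mm); behind is the spine (x -19 to -12 mm). To push the bar in, have its centre at x -3 to +7 mm of the cup.
- seat (a point): Where the centre of the 8 mm bar lies when the cup hangs: under the middle of the hook's crown, 153.5 mm above the cup's origin (crown's flat underside at 157.5 mm, its corners slope down). Bar resting on the shut gate: centre 24 mm below this. The gate snaps shut behind the bar when that has risen to within 2 to 8 mm of the seat, the sooner the nearer to the nose.
- gate (a joint): Angle of the red gate, rad: 0 shut (it cannot open outwards), up to 1.45 swung up and inwards. Hinged on the spine at x -11 mm, height 123 mm; 24 mm long, 5 mm thick. Its spring wants 4 to 6 N to start and up to about 14 N of downward push on the hook to let the bar past, varying on the way.
- gate_tip (a point): Free end of the red gate, beside the hook's nose when shut.
- stand: Short lab stand, fixed to the bench: grey base plate 160 x 110 x 12 mm and an upright steel rod, 12 mm thick, 263 mm tall. Origin: on the bench straight below the middle of the loop's front bar; x points from the front bar to the rod, which stands 100 mm along x; the base reaches from x -30 to +130 mm.
- clamp: Blue block that clamps a closed level rectangular loop of 8 mm steel rod to the stand's rod; the block is 26 x 28 x 44 mm, centred 100 mm along x from this origin. Axes as the stand's. Origin: nominal middle of the loop's front bar, 205 to 230 mm above the bench. Front bar 60 mm long along y; opening behind it 44 mm (x) by 52 mm (y).
- front (a point): Nominal middle of the loop's front bar (the side farthest from the rod), axes as the stand's. True in plan, but not in height: the loop's shank is gripped anywhere from 12 mm below to 12 mm above the block's middle, so the bar's real centre line lies up to 12 mm lower or higher than this point; once there it is rigid. Find it by feel or by eye. The real bar is called loop_c0 in the rules.
- yellow_box: closed pipette-tip box with a yellow lid, 88 x 125 x 67 mm; a bystander to be left alone. Origin: under its centre
- blue_box: closed pipette-tip box with a blue lid, 88 x 125 x 67 mm; a bystander to be left alone. Origin: under its centre
- orange_box: closed pipette-tip box with an orange lid, 88 x 125 x 67 mm; a bystander to be left alone. Origin: under its centre
- tube_rack: low black tube rack, 60 x 200 x 28 mm; a bystander to be left alone. Origin: under its centre
- reagent: reagent bottle with a blue cap, 60 mm across, 130 mm tall; a bystander to be left alone. Origin: under its centre
- tube: clear 40 mm microtube lying on the bench, 13 mm across; a bystander to be left alone. Origin: under its centre
- jar: jar with a white cap, 56 mm across, 70 mm tall; a bystander to be left alone. Origin: under its centre
There are look-alikes about, which are no part of the job. What is shaped like the cup but purple or yellow is not meant.

How it is judged:
On the way, in this order (a step that is already met when the one before it is completed fails the run):
1. the cup is lifted clear of the bench (height (world z) of cup above 0.03 m and value of joint gate below 0.1 rad and z of loop_c0 in the frame of cup below 0.12 m), for 0.1 s.
2. the front bar of the loop, still outside or in the mouth, presses the gate inwards (contact force between cup and clamp above 1 N and value of joint gate above 0.2 rad and z of loop_c0 in the frame of cup between 0.113 and 0.15 m and x of loop_c0 in the frame of cup between -0.013 and 0.015 m and y of loop_c0 in the frame of cup between -0.035 and 0.035 m), for 0.03 s.
3. the bar is inside the hook and the gate has sprung shut (value of joint gate below 0.1 rad and z of loop_c0 in the frame of cup between 0.135 and 0.157 m and x of loop_c0 in the frame of cup between -0.013 and 0.015 m and y of loop_c0 in the frame of cup between -0.035 and 0.035 m), for 0.1 s.
4. the hook is pulled up against the loop with more than 6 N, the bar bearing on the shut gate (contact force between cup and clamp above 6 N and value of joint gate below 0.15 rad and z of loop_c0 in the frame of cup between 0.124 and 0.134 m and x of loop_c0 in the frame of cup between -0.013 and 0.015 m and y of loop_c0 in the frame of cup between -0.035 and 0.035 m), for 0.1 s.
At the end, for the whole second after the job is handed in: The cup hangs from the loop by the hook's crown, let go: the front bar is inside the hook (its true centre 142 to 158 mm above the cup's origin), the gate is shut (below 0.1 rad), the cup is upright within 0.25 rad, clear of the bench by 25 mm and at rest (below 0.05 m/s) (value of joint gate below 0.1 rad and z of loop_c0 in the frame of cup between 0.142 and 0.158 m and x of loop_c0 in the frame of cup between -0.013 and 0.015 m and y of loop_c0 in the frame of cup between -0.035 and 0.035 m and angle between cup's own z axis and vertical below 0.25 rad and linear speed of cup below 0.05 m/s and height (world z) of cup above 0.025 m); the robot touches nothing.
It fails at once if the cup or hook loads the loop with more than 25 N (contact force between cup and clamp above 25 N).
It fails at once if the cup is tipped more than 0.6 rad (angle between cup's own z axis and vertical above 0.6 rad).
It fails at once if a bystander is moved by more than 20 mm (distance of any of yellow_box, blue_box, orange_box, tube_rack, reagent, tube, jar from where it was at the start of the episode above 0.02 m).
It also fails if it takes over 72 s, if anything falls off the work surface, if the arm or the gripper's body presses on something with over 40 N, if the wrist force passes 120 N, or if a joint passes its speed limit or range.

## Working session

There is one attempt and no reset: what is moved stays moved. The work goes in short steps, each a Python script; the robot and the scene stay as the last script left them, time stands still between calls to the robot, and variables do not carry over. Pictures are saved under pics/ and viewed, at most 10 in all, crops included, and the job is handed in when it is done.

```bash
mkdir -p pics; python3 - <<'E'
from plant import manip
import cv2,numpy as np
for n in("scene","top"):
    d=manip.get_image(n); cv2.imwrite(f"pics/{n}.png",d["image"]); np.savez(f"{n}.npz",K=d["mtx"],T=d["extrinsics"]); print(n,d["mtx"].tolist(),np.round(d["extrinsics"],4).tolist())
o=manip.get_obs(); print(o,manip.pinch_z)
E
```

```text
scene [[526.5119225132106, 0.0, 317.90461732385836], [0.0, 526.5119225132106, 230.90380825959542], [0.0, 0.0, 1.0]] [[-0.3513, 0.5683, -0.744, 1.4244], [0.9362, 0.2055, -0.2851, 0.3111], [-0.0091, -0.7967, -0.6042, 0.8249], [0.0, 0.0, 0.0, 1.0]]
top [[553.0905206381494, 0.0, 315.6216351440077], [0.0, 553.0905206381494, 244.30900072498682], [0.0, 0.0, 1.0]] [[-0.0244, -0.9971, 0.0716, 0.4886], [-0.9993, 0.0265, 0.0277, -0.0109], [-0.0295, -0.0709, -0.997, 1.2905], [0.0, 0.0, 0.0, 1.0]]
{'clock': 0.1, 'joints': array([-1.50282700e+00,  2.59247433e-01,  1.53596370e+00, -2.19229392e-05,
        1.34802066e+00, -2.02795344e-01]), 'qvel': array([-0.00043713, -0.00124844, -0.00333912,  0.00074569,  0.00092509,
        0.00076071]), 'effort': array([ 1.47717783e-03, -4.38211119e+01, -2.84642351e+01,  7.21247750e-02,
        3.64591344e-02, -5.56369764e-05]), 'eef_pos': array([ 0.14709046, -0.52945008,  0.21791705]), 'tool_rot': array([[ 9.63565372e-01,  2.67472908e-01, -1.32657230e-04],
       [ 2.67472762e-01, -9.63564036e-01,  1.63390207e-03],
       [ 3.09200802e-04, -1.60985365e-03, -9.99998656e-01]]), 'force': array([-0.12345655,  0.59840106,  0.45446824]), 'wrist_torque': array([ 0.01695546, -0.01824276, -0.00922062]), 'grasp_force': 0.0, 'grip_width': 0.09288760643346679} 0.0188
```

View pics/scene.png

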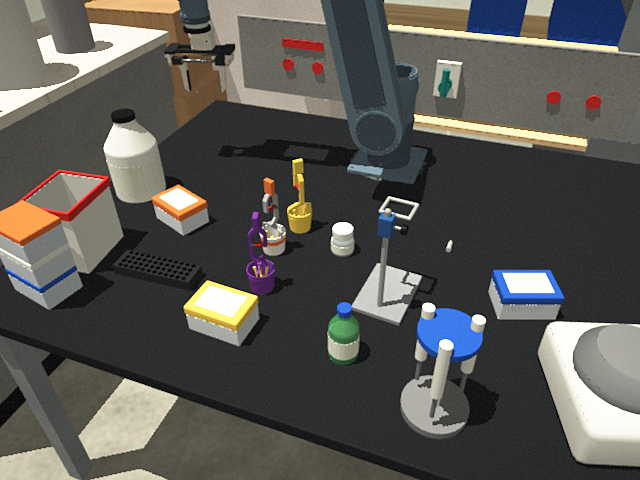

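View pics/top.png

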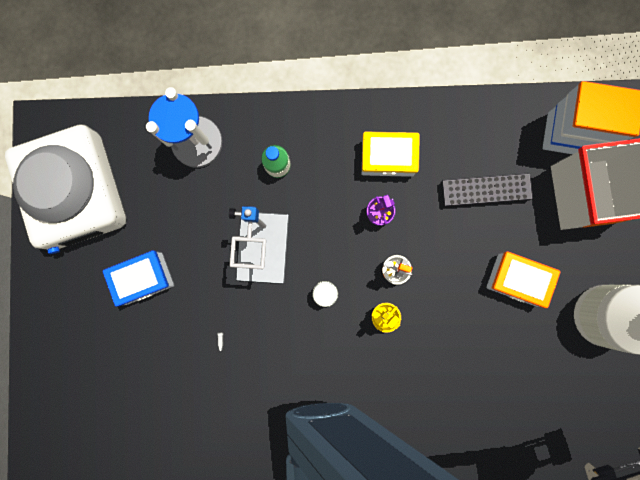

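The scene picture shows three cup-shaped candidates: purple at scene (261,260) / top (380,210), white with an orange band at (271,220) / (397,269), and yellow at (299,200) / (386,318). The white one with the orange tab fits the description. The stand's loop is at scene (399,209) and top (248,253). I'll enlarge both in one crop.

```bash
python3 - <<'E'
import cv2,numpy as np
s=cv2.imread("pics/scene.png");t=cv2.imread("pics/top.png")
def c(im,x,y,w,h,W,H): return cv2.resize(im[y:y+h,x:x+w],(W,H),interpolation=cv2.INTER_CUBIC)
a=np.hstack([c(s,240,170,80,60*5//4,400,375)[:300] if 0 else c(s,235,170,80,90,267,300),c(s,345,185,80,90,267,300),c(s,375,190,50,56,266,300)])
b=np.hstack([c(t,355,240,80,60,400,300),c(t,225,200,80,60+30,400,450)[:300] if 0 else c(t,220,200,100,75+15,400,300) if 0 else c(t,220,205,80,60,400,300)])
cv2.imwrite("pics/crop.png",np.vstack([a,b]))
E
```

```text
(no output)
```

View pics/crop.png

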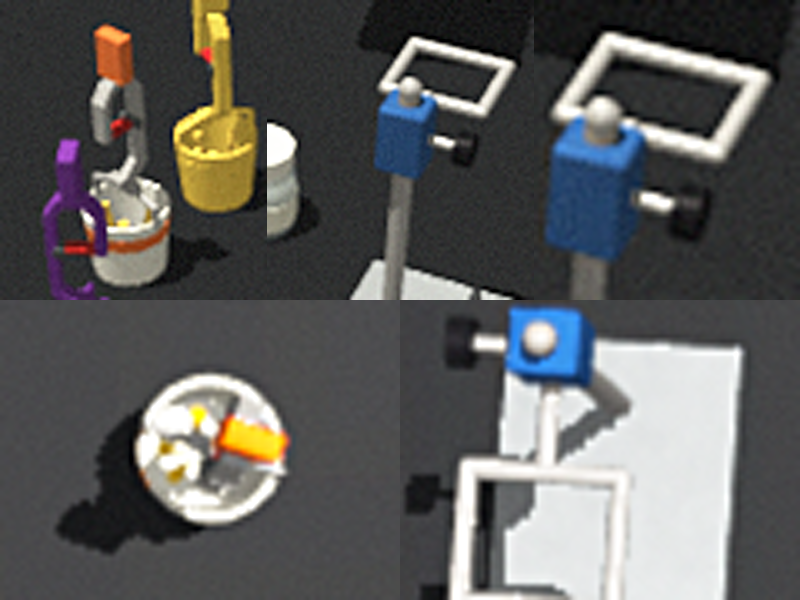

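The crop confirms the white cup with the orange band and tab. Its nose is on the left in the scene view, which is about world +x, and the rim centre is at top (397.2,269.8). The stand's rod lies at +x of the loop. First metric estimates:

```bash
cat > h.py <<'E'
import numpy as np
def ray(cam,u,v):
    d=np.load(cam+".npz"); K,T=d["K"],d["T"]
    r=T[:3,:3]@np.linalg.inv(K)@[u,v,1]; return T[:3,3],r/np.linalg.norm(r)
def atz(cam,u,v,z):
    o,r=ray(cam,u,v); return o+r*(z-o[2])/r[2]
def tri(rays):
    A=sum(np.eye(3)-np.outer(r,r) for o,r in rays); b=sum((np.eye(3)-np.outer(r,r))@o for o,r in rays)
    p=np.linalg.solve(A,b); return p,[round(float(np.linalg.norm((np.eye(3)-np.outer(r,r))@(p-o))),4) for o,r in rays]
def Rdown(a): # tool z down, tool y (closing) along yaw a
    y=np.array([np.cos(a),np.sin(a),0]);z=np.array([0,0,-1.]);return np.column_stack([np.cross(y,z),y,z])
E
python3 - <<'E'
from h import *
import cv2
for n,u,v,z in [("rim",397.2,269.8,.055),("tab",403.5,268,.2),("tabL",399.5,266,.2),("tabR",412,269,.2),("c_fl",230.5,267.5,.215),("c_fr",264.5,269.5,.215),("c_bl",231.5,237,.215),("c_br",266,239,.215),("rod",248,213,.263),("jar",325,294,.07),("yel",386,318,.1),("pur",380,210,.1)]: print(n,np.round(atz("top",u,v,z),4))
print(tri([ray("top",230.5,267.5),ray("scene",419.4,204)]),tri([ray("top",264.5,269.5),ray("scene",388.3,197.5)]))
E
```

```text
rim [ 0.5158 -0.1566  0.055 ]
tab [ 0.5158 -0.152   0.2   ]
tabL [ 0.5199 -0.1443  0.2   ]
tabR [ 0.5134 -0.1685  0.2   ]
c_fl [0.5249 0.1864 0.215 ]
c_fr [0.5193 0.1198 0.215 ]
c_bl [0.5847 0.1836 0.215 ]
c_br [0.5789 0.1158 0.215 ]
rod [0.6248 0.1432 0.263 ]
jar [0.4663 0.005  0.07  ]
yel [ 0.4128 -0.124   0.1   ]
pur [ 0.6448 -0.1188  0.1   ]
(array([0.52449433, 0.18669077, 0.21948146]), [0.0012, 0.0012]) (array([0.5189899 , 0.12062025, 0.21709824]), [0.0011, 0.0011])
```

```bash
python3 - <<'E'
from plant import manip
from h import *
import cv2
def snap(n):
    o=manip.get_obs(); d=manip.get_image("wrist"); T=np.eye(4);T[:3,:3]=o["tool_rot"];T[:3,3]=o["eef_pos"]
    np.savez(n+".npz",K=d["mtx"],T=T@d["T_tool_cam"]); cv2.imwrite(f"pics/{n}.png",d["image"]); print(n,np.round(d["T_tool_cam"],3).tolist(),o["joints"].round(2),o["clock"])
manip.move_pose([.515,-.155,.36],Rdown(-.26)); snap("w1")
manip.move_pose([.522,.153,.38],Rdown(-.085)); snap("w2")
manip.move_straight([.462,.158,.38]); snap("w3")
a,b=cv2.imread("pics/w1.png"),cv2.imread("pics/w2.png")
cv2.imwrite("pics/w12.png",np.hstack([cv2.resize(i,(400,300),interpolation=cv2.INTER_AREA) for i in(a,b)]))
E
```

```text
w1 [[-0.0, -0.957, -0.289, 0.082], [1.0, 0.0, -0.001, -0.001], [0.001, -0.289, 0.957, -0.164], [0.0, 0.0, 0.0, 1.0]] [-0.5   0.18  1.3  -0.    1.66 -0.24] 2.0667
w2 [[-0.0, -0.957, -0.289, 0.082], [1.0, 0.0, -0.001, -0.001], [0.001, -0.289, 0.957, -0.164], [0.0, 0.0, 0.0, 1.0]] [ 0.08  0.19  1.24 -0.    1.71  0.16] 3.2917
w3 [[-0.0, -0.957, -0.289, 0.082], [1.0, 0.0, -0.001, -0.001], [0.001, -0.289, 0.957, -0.164], [0.0, 0.0, 0.0, 1.0]] [ 0.1   0.09  1.36 -0.    1.69  0.19] 3.8917
```

View pics/w12.png

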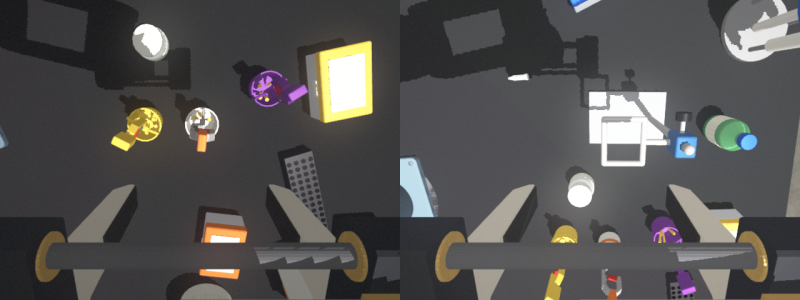

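The left half shows the white cup's tab at w1 about (325,225), with yellow and purple to either side. The right half shows the loop at w2 about (357,226). Enlarging both:

```bash
python3 - <<'E'
import cv2,numpy as np
from h import *
d=np.load("w3.npz"); 
def proj(n,p):
    d=np.load(n+".npz"); q=np.linalg.inv(d["T"])@np.r_[p,1]; q=d["K"]@q[:3]; return q[:2]/q[2]
p=proj("w3",[.55,.15,.218]); print(p, proj("w2",[.55,.15,.218]), proj("w1",[.5158,-.156,.2]))
def c(n,x,y,w,h,f): return cv2.resize(cv2.imread(f"pics/{n}.png")[y:y+h,x:x+w],None,fx=f,fy=f,interpolation=cv2.INTER_CUBIC)
x3,y3=int(p[0])-50,int(p[1])-50; print("w3 org",x3,y3)
out=np.hstack([c("w1",270,150,100,133,4),np.vstack([c("w2",300,170,133,100,3)[:, :399],c("w3",x3,y3,133,77,3)[:232,:399]])]) if 0 else None
a=c("w1",285,165,80,120,5)   #400x600
b=c("w2",310,175,100,75,4); e=c("w3",x3,y3,100,75,4)
cv2.imwrite("pics/crop2.png",np.hstack([a,np.vstack([b,e])]))
E
```

```text
[428.61261207 229.30363988] [356.90162728 228.9097445 ] [325.13228373 229.76822564]
w3 org 378 179
```

View pics/crop2.png

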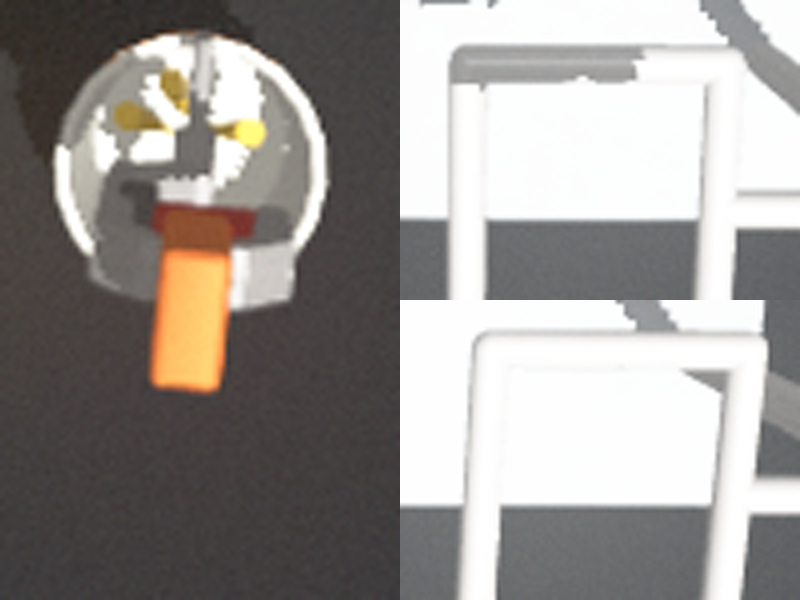

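```bash
python3 - <<'E'
from h import *
q=[(317.6,215),(331,215.4),(329,243),(315.2,242.2)]
P=np.array([atz("w1",u,v,.2) for u,v in q]);print(P.round(4).tolist(),P.mean(0).round(4))
TL,TR,BR,BL=P; w=(TL+BL-TR-BR)/2; l=(TL+TR-BL-BR)/2
print("x thick",np.linalg.norm(w),"wide",np.linalg.norm(l),"yaw y",np.arctan2(-l[0],l[1]),"yaw x",np.arctan2(-w[1],-w[0]))
print("front corner",tri([ray("w2",327,191),ray("w3",400.5,191.5)]),"back",tri([ray("w2",390.5,191),ray("w3",465,191.5)]))
for z in (.205,.215,.225):
  for cam,a,b,c in [("w2",(327,191),(390.5,191),(327.25,247.5)),("w3",(400.5,191.5),(465,191.5),(397.5,251.5))]:
    A,B,C=[atz(cam,*p,z) for p in(a,b,c)]; d=B-A; e=A-C
    print(z,cam,A.round(4),"len",np.linalg.norm(d).round(4),"yaw",np.arctan2(d[1],d[0]).round(3),np.arctan2(-e[0],e[1]).round(3))
E
```

```text
[[0.513, -0.1424, 0.2], [0.5235, -0.1456, 0.2], [0.516, -0.1678, 0.2], [0.5051, -0.1642, 0.2]] [ 0.5144 -0.155   0.2   ]
x thick 0.011221221131718499 wide 0.023314658335506954 yaw y -0.33870352446065 yaw x -0.306924618998541
front corner (array([0.52788898, 0.18332508, 0.21672877]), [0.0, 0.0]) back (array([0.57835954, 0.17974934, 0.22180996]), [0.0, 0.0])
0.205 w2 [0.5279 0.1815 0.205 ] len 0.0533 yaw -0.086 -0.078
0.205 w3 [0.53   0.1813 0.205 ] len 0.0543 yaw -0.086 -0.08
0.215 w2 [0.5279 0.1831 0.215 ] len 0.0517 yaw -0.086 -0.078
0.215 w3 [0.5282 0.183  0.215 ] len 0.0527 yaw -0.086 -0.08
0.225 w2 [0.5279 0.1846 0.225 ] len 0.0501 yaw -0.086 -0.078
0.225 w3 [0.5264 0.1847 0.225 ] len 0.0511 yaw -0.086 -0.08
```

```bash
python3 - <<'E'
from plant import manip
from h import *
import cv2
R=Rdown(-.325)
manip.move_pose([.515,-.1555,.30],R); manip.move_straight([.515,-.1555,.1665],0.08)
o=manip.get_obs(); print(o["eef_pos"],o["force"])
manip.close(); o=manip.get_obs(); print(o["eef_pos"],o["force"],o["grip_width"],o["grasp_force"])
manip.move_straight([.515,-.1555,.315],0.1); manip.wait(.3)
o=manip.get_obs(); print(o["eef_pos"],o["force"],o["wrist_torque"],o["grip_width"],o["grasp_force"],o["clock"])
d=manip.get_image("scene"); im=d["image"]; cv2.imwrite("pics/s2.png",im)
d=np.load("scene.npz"); q=np.linalg.inv(d["T"])@[.515,-.1555,.27,1]; q=d["K"]@q[:3]; u,v=(q[:2]/q[2]).astype(int); print(u,v)
cv2.imwrite("pics/s2c.png",cv2.resize(im[v-60:v+60,u-50:u+50],None,fx=5,fy=5,interpolation=cv2.INTER_CUBIC))
E
```

```text
[ 0.51528543 -0.15564409  0.16699933] [-0.56440165 -0.0172847   0.39965973]
[ 0.5150494  -0.15542648  0.16649022] [ 0.86210409  0.05410517 -0.25099625] 0.011952929473732648 29.947839975357056
[ 0.51493665 -0.15547091  0.3148053 ] [-0.64178032  0.47808389 -2.09729769] [-0.00400502 -0.05983905  0.00102238] 0.011543420691597948 29.947866797447205 10.1583
266 152
```

View pics/s2c.png

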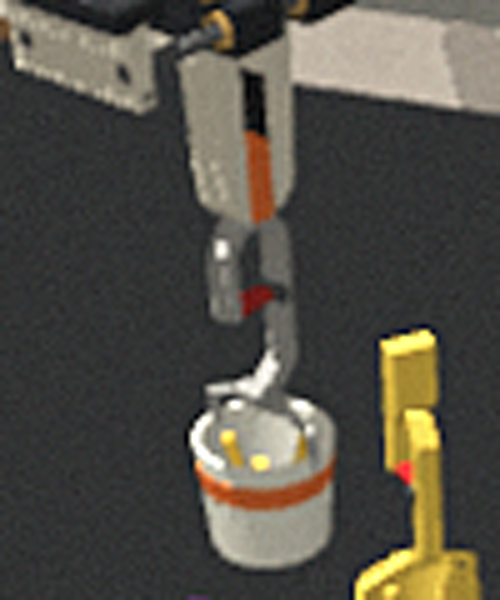

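The grasp is good: width 12 mm, cup upright at crop (265,480), nose on the left at (228,280), spine on the right. Next I carry it over and bring the mouth around the bar.

```bash
cat >> h.py <<'E'
B=np.array([.5255,.1535]); YS=-.083; XS=np.array([np.cos(YS),np.sin(YS)])
def tcp(bx,bz,zb=.217): # TCP so that bar is at (bx,bz) in the cup frame
    return np.r_[B-bx*XS, zb-bz+.1665]
E
python3 - <<'E'
from plant import manip
from h import *
import cv2
manip.move_straight(tcp(.085,.085),0.15,rot=Rdown(YS)); manip.move_straight(tcp(.075,.100),0.08); manip.wait(.3)
o=manip.get_obs(); f0=o["force"]; print(o["eef_pos"],f0,o["clock"])
for bx in np.arange(.060,.001,-.01).tolist()+[.002]:
    manip.move_straight(tcp(bx,.100),0.06); f=manip.get_obs()["force"]-f0; print(round(bx,3),f.round(2))
    if np.linalg.norm(f)>4: print("STOP");break
o=manip.get_obs(); print(o["eef_pos"],o["tool_rot"][:,1],o["clock"])
s=manip.get_image("scene")["image"]; np.copyto
t=manip.get_image("wrist")["image"]
d=np.load("scene.npz"); q=np.linalg.inv(d["T"])@[*B,.21,1]; q=d["K"]@q[:3]; u,v=(q[:2]/q[2]).astype(int); print(u,v)
cv2.imwrite("pics/ins.png",cv2.resize(s[v-50:v+50,u-65:u+65],None,fx=6,fy=6,interpolation=cv2.INTER_CUBIC))
E
```

```text
[0.45078949 0.15976269 0.28376053] [-0.76498929  0.05483297 -1.91809638] 13.2
0.06 [ 1.06 -0.07 -0.57]
0.05 [ 1.32  0.5  -0.03]
0.04 [ 1.13 -0.39 -1.01]
0.03 [ 1.31 -0.03 -1.15]
0.02 [ 0.32 -0.7  -0.19]
0.01 [-0.06  0.26 -1.5 ]
0.002 [-0.04  0.1  -1.08]
[0.52383133 0.15357884 0.28337357] [ 9.96541704e-01 -8.30939714e-02 -1.52672968e-04] 15.4667
402 205
```

View pics/ins.png

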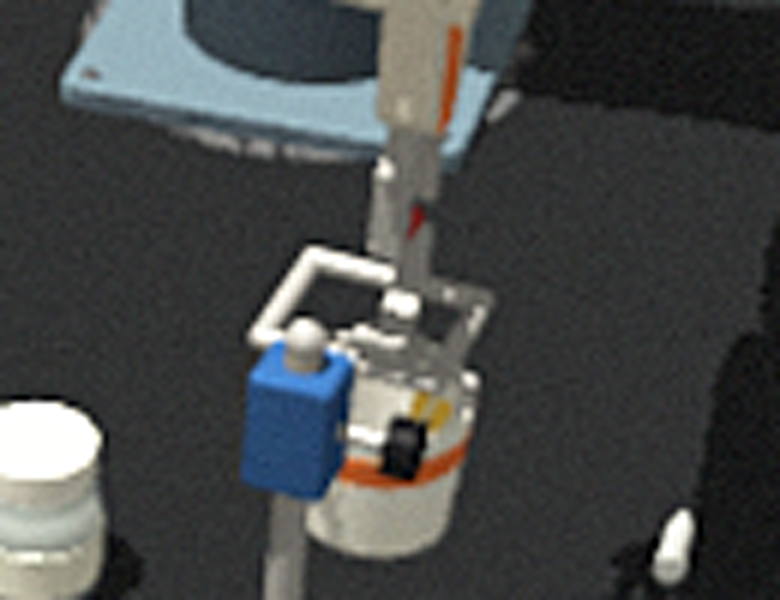

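The hook is in place: the nose tip at (380,255) is just above and inside the front bar, which runs from (315,250) to (490,295), and there's no contact force. Now the gentle push down, watching the force.

```bash
cat >> h.py <<'E'
def fz(m,n=4):
    a=[]
    for _ in range(n): a.append(m.get_obs()["force"]); m.wait(.01)
    return np.mean(a,0)
E
python3 - <<'E'
from plant import manip
from h import *
manip.wait(.2); f0=fz(manip,10); print("f0",f0.round(2))
pk=0; bz=.100; touched=False
while bz<.170:
    bz+=.001; manip.move_straight(tcp(.002,bz),0.04); f=fz(manip)-f0; o=manip.get_obs()
    print(round(bz,4),f.round(1),(.217-o["eef_pos"][2]+.1665).round(4))
    pk=max(pk,f[2])
    if f[2]>17: print("high");break
    if pk>5 and f[2]<1.5: print("drop");break
print(manip.get_obs()["clock"],manip.get_obs()["grip_width"])
E
```

```text
f0 [-0.06  0.11 -2.61]
0.101 [ 0.1 -0.5  0.3] 0.1011
0.102 [-0.4  0.1  0.5] 0.1021
0.103 [-0.1  0.1  0.1] 0.103
0.104 [ 0.1 -0.3  0.2] 0.1041
0.105 [-0.1  0.1 -0.1] 0.1051
0.106 [ 0.4 -0.4 -0.3] 0.106
0.107 [-0.3 -0.5  0.2] 0.1071
0.108 [ 0.5 -0.3 -0. ] 0.1081
0.109 [0.  0.  0.2] 0.1091
0.11 [-0.2  0.1  0. ] 0.11
0.111 [ 0.2 -0.1 -0.2] 0.1111
0.112 [-0.1 -0.1 -0.2] 0.112
0.113 [ 0.3 -0.2  0. ] 0.113
0.114 [ 0.  -0.2 -0.7] 0.1141
0.115 [0.5 0.3 0.1] 0.1149
0.116 [-0.9 -0.4  5. ] 0.1154
0.117 [-1.8 -0.   6.2] 0.1167
0.118 [-1.8  0.1  6.4] 0.1179
0.119 [-1.3  0.4  7.3] 0.1189
0.12 [-2.3  0.2  7.9] 0.1198
0.121 [-2.  -0.5  8.9] 0.1205
0.122 [-1.6  0.1  9.8] 0.1213
0.123 [-1.9  0.  11. ] 0.1221
0.124 [-1.8  0.1 11.7] 0.1228
0.125 [-1.8 -0.2 13.7] 0.1234
0.126 [-2.  -0.3 13.5] 0.1244
0.127 [-2.6 -0.2 13.1] 0.1256
0.128 [-3.1  0.2 13. ] 0.1267
0.129 [-3.5  0.1 12.4] 0.128
0.13 [-4.1 -0.  11.4] 0.1293
0.131 [-4.   0.7 10.9] 0.1305
0.132 [-4.6  0.3 10.3] 0.1317
0.133 [-4.8  0.3 10. ] 0.1328
0.134 [-4.6  0.   9.9] 0.1339
0.135 [-5.1  0.5  8.9] 0.1351
0.136 [-4.9  0.8  9. ] 0.1361
0.137 [-5.4  0.   8.8] 0.1372
0.138 [-6.   0.4  7.4] 0.1387
0.139 [-6.7  0.9  4.6] 0.1404
0.14 [-0.4 -0.1 -0. ] 0.1423
drop
27.1833 0.012050549868311758
```

The gate yielded at a 13.7 N peak and the force then dropped to zero, so it has snapped shut. Now the pull-up proof.

```bash
python3 - <<'E'
from plant import manip
from h import *
manip.wait(.2); f0=fz(manip,10); print("f0",f0.round(2))
bz=.140; 
while bz>.112:
    bz-=.001 if bz>.132 else .0005; manip.move_straight(tcp(.002,bz),0.04); f=fz(manip)-f0; o=manip.get_obs()
    print(round(bz,4),f.round(1),(.217-o["eef_pos"][2]+.1665).round(4))
    if f[2]<-9.3: break
manip.wait(.3); print(fz(manip)-f0,manip.get_obs()["clock"],manip.get_obs()["grip_width"])
E
```

```text
f0 [-0.11 -0.13 -2.63]
0.139 [ 0.4 -0.1  0.3] 0.1388
0.138 [0.  0.3 0.5] 0.1379
0.137 [ 0.4 -0.3  0. ] 0.1369
0.136 [ 0.4  0.  -0.2] 0.136
0.135 [0.4 0.2 0.1] 0.1349
0.134 [ 0.3  0.2 -0.1] 0.134
0.133 [ 0.1  0.5 -0.2] 0.133
0.132 [0.2 0.  0.4] 0.1319
0.1315 [-0.2  0.2 -0.1] 0.1315
0.131 [-0.  -0.   0.2] 0.131
0.1305 [-0.   0.2 -0.3] 0.1305
0.13 [ 1.   0.5 -0.1] 0.13
0.1295 [-0.2  0.1  0.3] 0.1295
0.129 [ 0.  -0.  -0.2] 0.129
0.1285 [0.2 0.4 0. ] 0.1285
0.128 [ 0.1 -0.3 -0.2] 0.128
0.1275 [ 0.5  0.2 -1.8] 0.1278
0.127 [ 1.4 -0.3 -6.1] 0.1276
0.1265 [  3.1   0.3 -12.5] 0.1274
[ 3.89452231e+00  1.94872287e-03 -1.63051786e+01] 33.1833 0.011590180060439244
```

```bash
python3 - <<'E'
from plant import manip
from h import *
manip.move_straight(tcp(.002,.131),0.03); f=fz(manip); print(f)
manip.move_straight(tcp(.002,.1485),0.04); manip.wait(.2); f0=fz(manip,10); print(f0)
bz=.1485
while bz<.158:
    bz+=.0004; manip.move_straight(tcp(.002,bz),0.04); f=fz(manip)-f0
    print(round(bz,4),f.round(1),(.217-manip.get_obs()["eef_pos"][2]+.1665).round(4))
    if f[2]>1.6: break
print(manip.get_obs()["clock"])
E
```

```text
[-0.48124784 -0.43355606 -1.97565558]
[ 0.06888268 -0.17952736 -2.58328313]
0.1489 [ 0.1  0.4 -0.3] 0.1489
0.1493 [-0.4  0.5  0. ] 0.1493
0.1497 [-0.1  0.4  0.1] 0.1497
0.1501 [-0.5  0.1  0. ] 0.1501
0.1505 [-0.2  0.  -0.2] 0.1505
0.1509 [-0.2 -0.3  0.4] 0.1509
0.1513 [-0.2 -0.3 -0.4] 0.1513
0.1517 [0.1 0.1 0.3] 0.1518
0.1521 [-0.1  0.2  1.5] 0.1519
0.1525 [-1.2 -0.1  4.7] 0.152
37.2167
```

```bash
python3 - <<'E'
from plant import manip
from h import *
import cv2
manip.move_straight(tcp(.002,.1518),0.03); print(fz(manip))
manip.open(); manip.wait(.3); o=manip.get_obs(); print(o["force"],o["grip_width"])
p=tcp(.002,.1518); manip.move_straight(p+[0,0,.08],0.05); manip.move_straight(p+[-.06,0,.16],0.12); manip.wait(1.)
print(manip.get_obs()["clock"])
s=manip.get_image("scene")["image"]; t=manip.get_image("wrist")["image"]; u,v=402,215
cv2.imwrite("pics/end.png",np.hstack([cv2.resize(s[v-50:v+50,u-33:u+33],None,fx=6,fy=6,interpolation=cv2.INTER_CUBIC),cv2.resize(t,(400,600))[:,:]]))
E
```

```text
[-0.16737445 -0.43638044 -0.90328408]
[-0.2116374   0.80644958  0.12316908] 0.09333436401848542
42.8667
```

View pics/end.png

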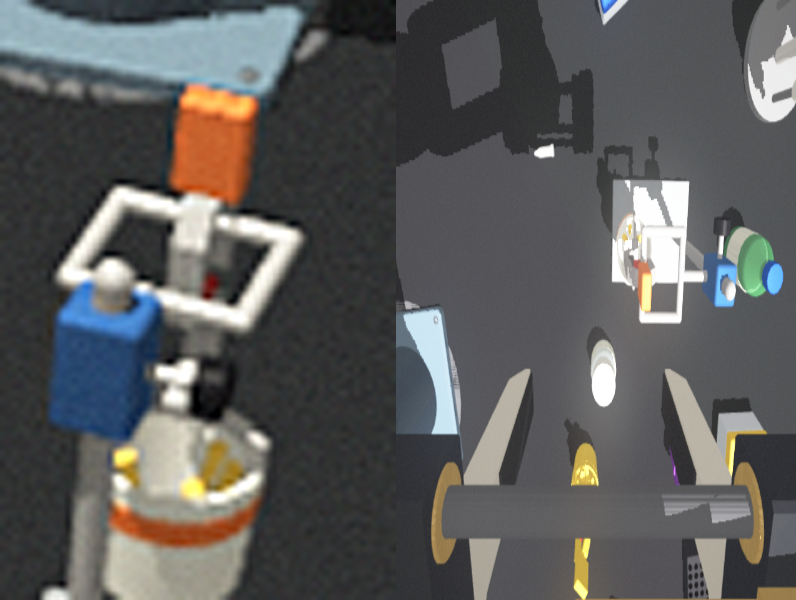

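The cup hangs upright by the crown: the tab stands above the front bar at (215,145), the nose is inside the loop at (190,240), and the gripper is clear. I'll check it is at rest, then hand in.

```bash
python3 - <<'E'
from plant import manip
import cv2,numpy as np
d=9;n=0
while d>2 and n<8:
    a=manip.get_image("scene")["image"]; manip.wait(.4); b=manip.get_image("scene")["image"]; n+=1
    a,b=[cv2.GaussianBlur(i[165:300,370:435],(5,5),0).astype(int) for i in(a,b)]; D=abs(a-b); d=(D.max(2)>25).sum(); print(d,D.max())
print(manip.job_done())
E
```

```text
0 5
the job is handed in; nothing more can be done
None
```

The white cup now hangs still and upright from the loop's front bar, and I've handed the job in; the gate let the bar in at 13.7 N and held an upward pull that overshot the planned 10 N to about 16 N (limit 25 N).

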